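# Lock the loose sensor cap on the lamp head

## Robot

A 6-joint arm with a two-finger parallel gripper is mounted at the origin on the work surface. World frame = base frame: x ahead of the robot, y to its left, z up, the work surface at z = 0. Lengths are in mm, angles in rad, forces in N, time in s.
With the tool pointing down it reaches from about 250 to 800 mm from the base axis. Payload 3.9 kg.
Tool frame: the origin (TCP) lies midway between the tips of the shut fingers; the grasp point (between the pads) lies 19 mm behind it; x points along the fingers, y is the direction in which the jaws open and shut, and the axes are right-handed (so a half turn about x gives the same grasp; the last joint's range is limited). The gripper opens to 85 mm and grips with 20 to 120 N. Pads are 22 mm wide; open, the fingers measure 114 mm over their backs; the gripper's body (76 mm by 85 mm) begins 54 mm behind the grasp point. The pads swing forward as they close: fully open they stand 13 mm farther back than shut.
Start: joints at [-1.113, 0.26, -0.138, 1.173, 0, 1.571], TCP at [232.031, -470.932, 231.304] pointing down, gripper open.
Joint ranges: [-2.78, 2.78], [-0.83, 1.72], [-1.28, 1.37], [-1.9, 2.12], [-1.57, 1.48], [-3.14, 3.14]. Speed limits (rad/s): [2.57, 2.57, 3.14, 3.14, 3.14, 3.14].

## Interface

Orientations are given as a unit quaternion [x, y, z, w].
In Python, from station import bot gives the robot as it stands.
- The arm moves only by the tool send_rows, never from a script. Its argument "series" is a list of rows, each an object of numbers: "fingers": the finger opening in mm, from 0 to 85.4; "tx", "ty", "tz": the shift along the tool's x, y, z in units of 25 mm (1.0 is 25 mm); "wx", "wy", "wz": the turn, a rotation vector about the tool's x, y, z in degrees. In form: [{"fingers": .., "tx": .., "ty": .., "tz": .., "wx": .., "wy": .., "wz": ..}, ...]. A call has 1 to 20 rows; each row is the pose to reach, as a shift and turn from the pose measured when the call began, along the tool's axes at that moment; what a row does not reach only later rows make up. A row lasts 1/12 s, in which the tool goes at most 41.7 mm and 7.16 degrees, less where a joint would pass 70% of its speed; a pose out of reach is approached as far as the arm can. A call with a gripper value outside its range is refused whole. The fingers move at their own pace and stop on an object; "grip_force" is the grip in N (left out, the last holds). Time passes only in rows, so rows that repeat a pose let the fingers close. It gives the time, the measured TCP pose, the force and the opening at its end, in the units of the state.
- bot.read_state(): the state, without advancing time (a new reading comes with each control period).
- bot.capture(name): name is "side" or "top"; returns a dict with "frame" (384x512x3 uint8, red, green, blue), "depth" (384x512 float32, mm along the optical axis (not along the pixel's ray), 0 where there is no reading), "vfov" (degrees; the focal length in pixels is half the picture's height over the tangent of half this angle, whatever the lens; pixels are square), "cx", "cy" (the principal point, pixels), "k1" (the pictures are not rectified: a ray, as slopes to the right and down, at radius r is drawn at 1 + k1 r^2 times it, then the intrinsics apply), "rvec" (rotation vector, rad) and "tvec" (3), from world to camera coordinates, as OpenCV has them. Camera axes: x right, y down, z forward; pixel columns grow to the right and rows downward; lengths in mm; the calibration is good to about 2 mm. A picture is of the moment at which its call begins.
- bot.sign_off(): hands the job in, once; it reports no verdict.
The state is a dict: "time": time; "q": joint angles; "joint_velocities": joint speeds; "joint_efforts": joint torques, N m; "tcp_pos": TCP position; "tool_rot": TCP orientation; "wrist_force": force on the tool from outside, world axes, zero at the start; "torque": the same for the moment, N m; "width": finger opening in mm.
Only numpy, scipy, OpenCV 4.12 (cv2) and the standard library are available. Lean on these libraries where they do the work, as an engineer would, in place of code of your own. Each camera call takes 0.05 s, during which the arm holds its last target. There are 200 camera calls.

## Task

Two lamp heads lie on plywood pallets on the bench, each with a light grey sensor cap in its socket. One cap has only been dropped in: it stands proud on its spring with its grip bar across the lamp. Push this cap down against the spring and, keeping it down, turn it a quarter turn clockwise (seen from above) until its bar lies along the lamp as on the finished one, then let go so that it stays locked.

Things in the scene. Friction and masses are not known exactly. Their poses are not given: they have to be found in the camera images.
- cap_grip (a point): Centre of the loose cap's grip bar. Light grey plastic, 0.12 kg: flange 80 mm across, 8 mm thick; on it an upright bar 60 long (x), 16 thick (y), 34 tall (z), so the flange's top is 17 mm below this point. Starts about 143 mm above the bench, bar across the lamp within 3 degrees (either way round). Ends, locked and released, 134 mm above the bench, bar along the lamp.
- socket (a point): Centre of the top of the black 84 mm square socket under the loose cap, 105 mm above the bench; axes as the lamp's. The cap can turn only once pushed down 9 mm; it bottoms at 13 mm; 11 mm is a good push. Spring: 4 N at first, 10 N fully down. Held down, the cap turns clockwise (from above) 90 degrees to a stop with 5 degrees of play; the other way is blocked.
- lamp: The dark lamp head whose cap is loose, fixed with its plywood pallet (360 x 190 x 18 mm). Origin on the bench straight under the centre of the socket; x along the lamp from the bare aluminium spigot (nearer the robot) to the round nose, z up. Hull's top 81 mm above the bench, cooling ribs on the nose to 87 mm.
- lamp_done: The finished lamp head, a bystander fixed on a like pallet: same shape and frame, its cap already locked low with the bar along the lamp (bar's top 151 mm above the bench). It is on the robot's left or right, the loose one on the other side.
Not all that is in view belongs to the job. Leave any pink or turquoise look-alike of the part that bears cap_grip alone.

How it is judged (in metres and radians):
At the end, for the whole second after the job is handed in: The loose cap is locked in its lamp's socket and let go: its bar within 20 degrees of the lamp's length, the bar's centre less than 139 mm above the bench and within 12 mm of the socket's axis, the cap upright within 10 degrees (angle between the x axis of cap_grip and the x axis of lamp, either way round below 0.35 rad and z of cap_grip in the frame of lamp below 0.139 m and horizontal distance between cap_grip and lamp below 0.012 m and angle between cap_grip's own z axis and vertical below 0.17 rad); the robot touches nothing.
It also fails if it takes over 34 s, if anything falls off the work surface, if the arm or the gripper's body presses on something with over 40 N, if the wrist force passes 120 N, or if a joint passes its speed limit or range.

## Working session

There is one attempt and no reset: what is moved stays moved. The work goes in short steps, Python scripts to look and compute and a tool call to move; the robot and the scene stay as the last step left them, time stands still between calls to the robot, and variables do not carry over. Pictures are saved under pics/ and viewed, about 8 in all and at most 12, crops included, and the job is handed in when it is done.

Besides the shell and the picture viewer there is one more tool, called after "Request:" as name(argument=value, ...) on one line, values as JSON. send_rows: Moves the arm, as the interface text tells. Its arguments: {"type":"object","properties":{"series":{"type":"array","items":{"type":"object","properties":{"fingers":{"type":"number"},"tx":{"type":"number"},"ty":{"type":"number"},"tz":{"type":"number"},"wx":{"type":"number"},"wy":{"type":"number"},"wz":{"type":"number"}}}},"grip_force":{"type":"number"}},"required":["series"]}

```bash
mkdir -p pics; ls
cat > h.py <<'E'
import numpy as np, cv2
from station import bot
def world(c,u,v,d=None,z=None):
    f=c["frame"].shape[0]/2/np.tan(np.radians(c["vfov"])/2)
    K=np.array([[f,0,c["cx"]],[0,f,c["cy"]],[0,0,1.]])
    s=cv2.undistortPoints(np.array([[[u,v]]],float),K,np.array([c["k1"],0,0,0.]))[0,0]
    R=cv2.Rodrigues(np.array(c["rvec"],float))[0];t=np.array(c["tvec"],float).ravel()
    ray=R.T@np.array([s[0],s[1],1]);o=-R.T@t
    if z is not None: return o+ray*(z-o[2])/ray[2]
    return o+ray*(c["depth"][int(round(v)),int(round(u))] if d is None else d)
E
python3 - <<'E'
from h import *
s=bot.read_state();print({k:np.round(v,3).tolist() for k,v in s.items()})
for n in("top","side"):
    c=bot.capture(n);np.save(n+".npy",c,allow_pickle=True)
    cv2.imwrite(f"pics/{n}1.png",c["frame"][:,:,::-1]);print(n,c["vfov"],c["k1"],c["rvec"],c["tvec"])
E
```

```text
pics
{'time': 0.0, 'q': [-1.113, 0.261, -0.139, 1.173, 0.0, 1.571], 'joint_velocities': [0.0, 0.003, 0.0, -0.0, 0.0, 0.001], 'joint_efforts': [0.001, -40.568, 25.392, 0.019, 0.0, 0.0], 'tcp_pos': [231.716, -470.289, 230.448], 'tool_rot': [-0.689, -0.161, 0.689, -0.16], 'wrist_force': [0.42, -0.679, 1.05], 'torque': [-0.011, 0.002, 0.022], 'width': 85.159}
top 56.815920241493345 -0.02544120052546276 [ 2.1270526  -2.15993832  0.08633846] [ 22.20832469 413.99093058 827.7794789 ]
side 51.19504212614827 -0.14526978774991764 [ 0.45382886 -2.52075753  1.44573576] [364.61197016 161.09189285 821.09759955]
```

View pics/top1.png

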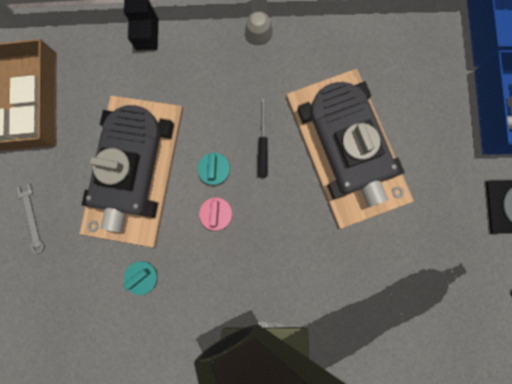

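View pics/side1.png

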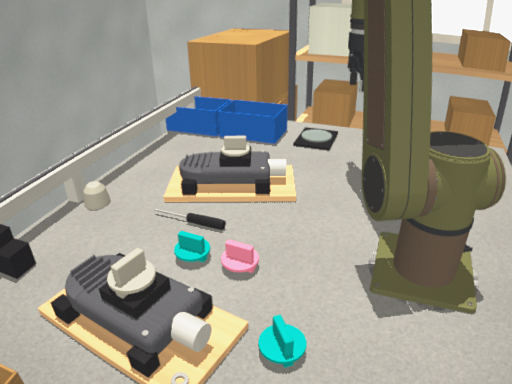

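The loose cap is on the left lamp, around (111,167) in the top view, with its bar lying across the lamp. The finished lamp is on the right at (361,141), bar along it. Pink and turquoise decoys lie on the bench. Next I'll measure the loose cap.

Run:
```python
from h import *
for n,(u0,u1,v0,v1) in dict(top=(70,190,90,250),side=(30,250,230,384)).items():
    c=np.load(n+".npy",allow_pickle=True).item()
    V,U=np.mgrid[v0:v1,u0:u1]
    P=np.array([world(c,u,v) for u,v in zip(U.ravel(),V.ravel())])
    px=c["frame"][V,U].reshape(-1,3).astype(int)
    m=(c["depth"][V,U].ravel()>0)
    def rect(s,t):
        r=cv2.minAreaRect(P[s][:,:2].astype(np.float32));print(n,t,s.sum(),np.round(r[0],1),np.round(r[1],1),round(r[2],1),'z',np.median(P[s][:,2]).round(1))
    grey=m&(px.min(1)>110)&(px.max(1)-px.min(1)<45)
    rect(grey&(P[:,2]>150),"bar");rect(grey&(P[:,2]>112)&(P[:,2]<140),"flange")
    wood=m&(P[:,2]>8)&(P[:,2]<26)&(px[:,0]-px[:,2]>50);rect(wood,"pallet")
c=np.load("top.npy",allow_pickle=True).item()
cv2.imwrite("pics/crop.png",cv2.resize(c["frame"][90:250,70:190,::-1],None,fx=3.75,fy=3.75,interpolation=cv2.INTER_CUBIC))
```

```text
top bar 184 [474.7 326.4] [59.4 15.4] 80.6 z 158.8
top flange 659 [474.7 326.5] [76.6 77.4] 38.2 z 125.2
top pallet 3382 [488.7 323.6] [190.5 359.5] 79.5 z 17.0
side bar 370 [472.5 327.7] [60.7 17.1] 79.1 z 158.6
side flange 968 [468.5 333.3] [78.1 66.2] 42.6 z 125.7
side pallet 5553 [476.5 260.8] [320.6 363.1] 79.6 z 17.7
```

View pics/crop.png

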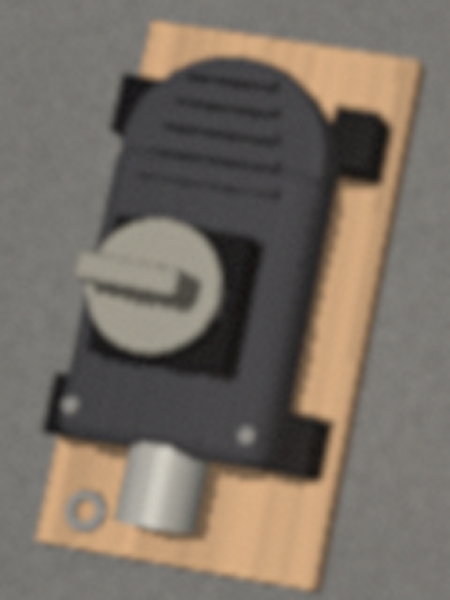

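```bash
cat >> h.py <<'E'
from scipy.spatial.transform import Rotation as Ro
def goal(pos,jaw,approx=None):
    """shift (25mm units) and turn (deg) to tool-down pose with jaw axis at angle jaw"""
    s=bot.read_state();R=Ro.from_quat(s["tool_rot"])
    x=np.array([0,0,-1.]);y=np.array([np.cos(np.radians(jaw)),np.sin(np.radians(jaw)),0])
    G=Ro.from_matrix(np.c_[x,y,np.cross(x,y)])
    M=R.as_matrix();print("q",np.round(s["q"],3),"tcp",np.round(s["tcp_pos"],1),"jaw",np.degrees(np.arctan2(M[1,1],M[0,1])).round(2),"xax",M[:,0].round(3),"F",np.round(s["wrist_force"],1),"w",s["width"],"t",s["time"])
    print("goal jaw",jaw,"t",np.round(M.T@(np.array(pos)-s["tcp_pos"])/25,3),"w",np.round((R.inv()*G).as_rotvec(degrees=True),2))
E
python3 - <<'E'
from h import *
for j in(-10,170): goal([474,327,200],j)
E
```

```text
q [-1.113  0.261 -0.139  1.173  0.     1.571] tcp [ 231.8 -470.4  230.5] jaw -63.77 xax [-0.001  0.002 -1.   ] F [-1.6  0.2 -0. ] w 85.41116845563833 t 0.1
goal jaw -10 t [  1.264 -24.328 -22.789] w [-5.377e+01 -5.000e-02  9.000e-02]
q [-1.113  0.261 -0.139  1.173  0.     1.571] tcp [ 231.8 -470.4  230.5] jaw -63.77 xax [-0.001  0.002 -1.   ] F [-1.6  0.2 -0. ] w 85.41116845563833 t 0.1
goal jaw 170 t [  1.264 -24.328 -22.789] w [1.2623e+02 1.1000e-01 6.0000e-02]
```

Request:
send_rows(series=[{"fingers": 85,"tx": 0,"ty": -6,"tz": -5.6,"wx": -25,"wy": 0,"wz": 0},{"fingers": 85,"tx": 0,"ty": -6,"tz": -5.6,"wx": -25,"wy": 0,"wz": 0},{"fingers": 85,"tx": 0,"ty": -6,"tz": -5.6,"wx": -25,"wy": 0,"wz": 0},{"fingers": 85,"tx": 0,"ty": -6,"tz": -5.6,"wx": -25,"wy": 0,"wz": 0},{"fingers": 85,"tx": 0,"ty": -12,"tz": -11.2,"wx": -50,"wy": 0,"wz": 0},{"fingers": 85,"tx": 0,"ty": -12,"tz": -11.2,"wx": -50,"wy": 0,"wz": 0},{"fingers": 85,"tx": 0,"ty": -12,"tz": -11.2,"wx": -50,"wy": 0,"wz": 0},{"fingers": 85,"tx": 0,"ty": -12,"tz": -11.2,"wx": -50,"wy": 0,"wz": 0},{"fingers": 85,"tx": 0,"ty": -18,"tz": -17,"wx": -75,"wy": 0,"wz": 0},{"fingers": 85,"tx": 0,"ty": -18,"tz": -17,"wx": -75,"wy": 0,"wz": 0},{"fingers": 85,"tx": 0,"ty": -18,"tz": -17,"wx": -75,"wy": 0,"wz": 0},{"fingers": 85,"tx": 0,"ty": -18,"tz": -17,"wx": -75,"wy": 0,"wz": 0}])

```text
time: 1.1
tcp_pos: [377.9, 9.3, 231.2]
tool_rot: [0.447, 0.548, -0.447, 0.547]
wrist_force: [0.5, -1.0, 0.5]
width: 84.9
```

Run:
```python
from h import *
for j in(-9.5,170.5): goal([474,327,200],j)
```

```text
q [ 2.300e-02  8.000e-03 -4.410e-01  1.122e+00  1.000e-03  1.393e+00] tcp [377.9   9.3 231.2] jaw 11.53 xax [-0.001  0.001 -1.   ] F [ 0.5 -1.   0.5] w 84.94720643286095 t 1.1
goal jaw -9.5 t [  1.261   6.307 -11.682] w [21.03 -0.08  0.04]
q [ 2.300e-02  8.000e-03 -4.410e-01  1.122e+00  1.000e-03  1.393e+00] tcp [377.9   9.3 231.2] jaw 11.53 xax [-0.001  0.001 -1.   ] F [ 0.5 -1.   0.5] w 84.94720643286095 t 1.1
goal jaw 170.5 t [  1.261   6.307 -11.682] w [-1.5897e+02 -5.0000e-02 -1.1000e-01]
```

Request:
send_rows(series=[{"fingers": 85,"tx": 0,"ty": 3.15,"tz": -5.8,"wx": -40,"wy": 0,"wz": 0},{"fingers": 85,"tx": 0,"ty": 3.15,"tz": -5.8,"wx": -40,"wy": 0,"wz": 0},{"fingers": 85,"tx": 0,"ty": 3.15,"tz": -5.8,"wx": -40,"wy": 0,"wz": 0},{"fingers": 85,"tx": 0,"ty": 3.15,"tz": -5.8,"wx": -40,"wy": 0,"wz": 0},{"fingers": 85,"tx": 0,"ty": 6.3,"tz": -11.68,"wx": -80,"wy": 0,"wz": 0},{"fingers": 85,"tx": 0,"ty": 6.3,"tz": -11.68,"wx": -80,"wy": 0,"wz": 0},{"fingers": 85,"tx": 0,"ty": 6.3,"tz": -11.68,"wx": -80,"wy": 0,"wz": 0},{"fingers": 85,"tx": 0,"ty": 6.3,"tz": -11.68,"wx": -80,"wy": 0,"wz": 0},{"fingers": 85,"tx": 0,"ty": 6.3,"tz": -11.68,"wx": -80,"wy": 0,"wz": 0},{"fingers": 85,"tx": 0,"ty": 6.3,"tz": -11.68,"wx": -80,"wy": 0,"wz": 0},{"fingers": 85,"tx": 0,"ty": 6.3,"tz": -11.68,"wx": -80,"wy": 0,"wz": 0},{"fingers": 85,"tx": 0,"ty": 6.3,"tz": -11.68,"wx": -120,"wy": 0,"wz": 0},{"fingers": 85,"tx": 0,"ty": 6.3,"tz": -11.68,"wx": -120,"wy": 0,"wz": 0},{"fingers": 85,"tx": 0,"ty": 6.3,"tz": -11.68,"wx": -120,"wy": 0,"wz": 0},{"fingers": 85,"tx": 0,"ty": 6.3,"tz": -11.68,"wx": -120,"wy": 0,"wz": 0},{"fingers": 85,"tx": 0,"ty": 6.3,"tz": -11.68,"wx": -120,"wy": 0,"wz": 0},{"fingers": 85,"tx": 0,"ty": 6.3,"tz": -11.68,"wx": -120,"wy": 0,"wz": 0}])

```text
time: 2.52
tcp_pos: [473.5, 326.7, 230.9]
tool_rot: [-0.252, 0.661, 0.253, 0.66]
wrist_force: [-0.7, 0.1, -0.4]
width: 85.0
```

Run:
```python
from h import *
goal([474,327,200],170.5)
```

```text
q [ 0.603  0.348 -0.012  1.212  0.002 -0.128] tcp [473.5 326.7 230.9] jaw 131.87 xax [-0.002  0.001 -1.   ] F [-0.7  0.1 -0.4] w 84.98981330999362 t 2.5167
goal jaw 170.5 t [ 1.238 -0.005  0.025] w [-3.863e+01 -2.000e-02 -1.100e-01]
```

Request:
send_rows(series=[{"fingers": 85,"tx": 0,"ty": 0,"tz": 0,"wx": -38.6,"wy": 0,"wz": 0},{"fingers": 85,"tx": 0,"ty": 0,"tz": 0,"wx": -38.6,"wy": 0,"wz": 0},{"fingers": 85,"tx": 0,"ty": 0,"tz": 0,"wx": -38.6,"wy": 0,"wz": 0},{"fingers": 85,"tx": 0.6,"ty": 0,"tz": 0,"wx": -38.6,"wy": 0,"wz": 0},{"fingers": 85,"tx": 1.2,"ty": 0,"tz": 0,"wx": -38.6,"wy": 0,"wz": 0},{"fingers": 85,"tx": 1.2,"ty": 0,"tz": 0,"wx": -38.6,"wy": 0,"wz": 0},{"fingers": 60,"tx": 1.8,"ty": 0,"tz": 0,"wx": -38.6,"wy": 0,"wz": 0},{"fingers": 60,"tx": 2.4,"ty": 0,"tz": 0,"wx": -38.6,"wy": 0,"wz": 0},{"fingers": 60,"tx": 3,"ty": 0,"tz": 0,"wx": -38.6,"wy": 0,"wz": 0},{"fingers": 50,"tx": 3.5,"ty": 0,"tz": 0,"wx": -38.6,"wy": 0,"wz": 0},{"fingers": 45,"tx": 3.95,"ty": 0,"tz": 0,"wx": -38.6,"wy": 0,"wz": 0},{"fingers": 40,"tx": 3.95,"ty": 0,"tz": 0,"wx": -38.6,"wy": 0,"wz": 0},{"fingers": 40,"tx": 3.95,"ty": 0,"tz": 0,"wx": -38.6,"wy": 0,"wz": 0}])

```text
time: 3.6
tcp_pos: [472.6, 326.2, 131.4]
tool_rot: [-0.456, 0.541, 0.457, 0.539]
wrist_force: [0.1, -0.7, 0.3]
width: 40.2
```

Run:
```python
from h import *
goal([474,327,132],170.5)
a=bot.capture("side")["frame"][200:384,20:260];b=bot.capture("top")["frame"][100:240,50:230]
a=cv2.resize(a,(480,368));b=cv2.resize(b,(320,249));o=np.zeros((368,800,3),np.uint8);o[:,:480]=a;o[:249,480:]=b
cv2.imwrite("pics/pre.png",o[:,:,::-1])
```

```text
q [ 0.603  0.404 -0.194  0.976  0.002 -0.801] tcp [472.6 326.2 131.4] jaw 170.46 xax [-0.004 -0.001 -1.   ] F [ 0.1 -0.7  0.3] w 40.17570848995747 t 3.6
goal jaw 170.5 t [-0.026 -0.051  0.041] w [-0.04 -0.08 -0.21]
```

View pics/pre.png

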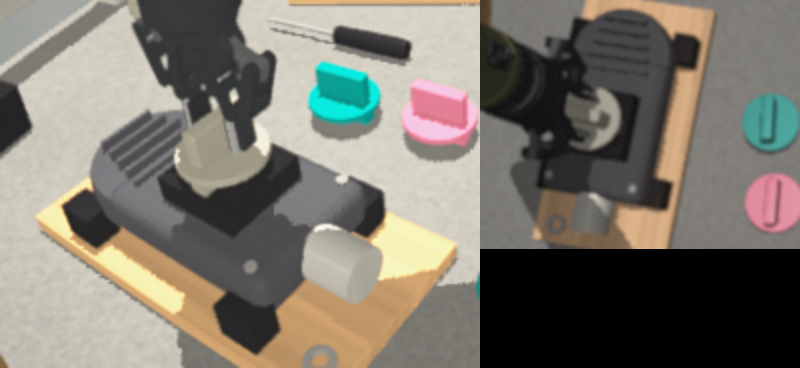

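The fingers straddle the bar, which sits near (205,140) in the left panel with a finger on each side. Closing now.

Request:
send_rows(series=[{"fingers": 25,"tx": 0,"ty": -0.04,"tz": 0.04,"wx": 0,"wy": 0,"wz": 0},{"fingers": 20,"tx": 0,"ty": -0.04,"tz": 0.04,"wx": 0,"wy": 0,"wz": 0},{"fingers": 10,"tx": 0,"ty": -0.04,"tz": 0.04,"wx": 0,"wy": 0,"wz": 0},{"fingers": 10,"tx": 0,"ty": -0.04,"tz": 0.04,"wx": 0,"wy": 0,"wz": 0},{"fingers": 10,"tx": 0,"ty": -0.04,"tz": 0.04,"wx": 0,"wy": 0,"wz": 0},{"fingers": 10,"tx": 0,"ty": -0.04,"tz": 0.04,"wx": 0,"wy": 0,"wz": 0},{"fingers": 10,"tx": 0,"ty": -0.04,"tz": 0.04,"wx": 0,"wy": 0,"wz": 0},{"fingers": 10,"tx": 0,"ty": -0.04,"tz": 0.04,"wx": 0,"wy": 0,"wz": 0}], grip_force=60)

```text
time: 4.37
tcp_pos: [475.4, 328.2, 133.2]
tool_rot: [-0.456, 0.539, 0.457, 0.54]
wrist_force: [1.1, 0.6, 2.9]
width: 14.9
```

Run:
```python
from h import *
goal([474,327,120.5],170.5)
```

```text
q [ 0.603  0.404 -0.188  0.977  0.002 -0.801] tcp [475.4 328.2 133.2] jaw 170.47 xax [ 0.     0.002 -1.   ] F [1.1 0.6 2.9] w 14.860634996295643 t 4.3667
goal jaw 170.5 t [ 0.507  0.047 -0.058] w [-0.03  0.12 -0.01]
```

Request:
send_rows(series=[{"fingers": 10,"tx": 0.15,"ty": 0,"tz": 0,"wx": 0,"wy": 0,"wz": 0},{"fingers": 10,"tx": 0.3,"ty": 0,"tz": 0,"wx": 0,"wy": 0,"wz": 0},{"fingers": 10,"tx": 0.44,"ty": 0,"tz": 0,"wx": 0,"wy": 0,"wz": 0},{"fingers": 10,"tx": 0.44,"ty": 0,"tz": 0,"wx": 0,"wy": 0,"wz": 0},{"fingers": 10,"tx": 0.44,"ty": 0,"tz": 0,"wx": 0,"wy": 0,"wz": 0}])

```text
time: 4.78
tcp_pos: [475.4, 328.2, 122.3]
tool_rot: [-0.456, 0.539, 0.457, 0.54]
wrist_force: [-1.3, -0.5, 7.0]
width: 14.9
```

Run:
```python
from h import *
goal([474,327,121.5],75.5)
print(bot.read_state()["torque"])
```

```text
q [ 0.603  0.413 -0.205  0.951  0.002 -0.801] tcp [475.4 328.2 122.3] jaw 170.46 xax [ 0.     0.002 -1.   ] F [-1.3 -0.5  7. ] w 14.859181488028458 t 4.7833
goal jaw 75.5 t [ 0.033  0.049 -0.058] w [94.96  0.1  -0.1 ]
[-0.06469247  0.09091892 -0.01768771]
```

Request:
send_rows(series=[{"fingers": 10,"tx": 0,"ty": 0,"tz": 0,"wx": 5,"wy": 0,"wz": 0},{"fingers": 10,"tx": 0,"ty": 0,"tz": 0,"wx": 10,"wy": 0,"wz": 0},{"fingers": 10,"tx": 0,"ty": 0,"tz": 0,"wx": 15,"wy": 0,"wz": 0},{"fingers": 10,"tx": 0,"ty": 0,"tz": 0,"wx": 20,"wy": 0,"wz": 0},{"fingers": 10,"tx": 0,"ty": 0,"tz": 0,"wx": 20,"wy": 0,"wz": 0}])

```text
time: 5.2
tcp_pos: [475.6, 328.6, 122.8]
tool_rot: [-0.354, 0.611, 0.356, 0.612]
wrist_force: [-1.2, -0.6, 8.1]
width: 15.1
```

Run:
```python
from h import *
goal([474,327,121.5],80)
print(bot.read_state()["torque"])
```

```text
q [ 0.603  0.412 -0.205  0.951  0.002 -0.449] tcp [475.6 328.6 122.8] jaw 150.3 xax [ 0.001  0.003 -1.   ] F [-1.2 -0.6  8.1] w 15.064892008925046 t 5.2
goal jaw 80 t [ 0.052  0.025 -0.086] w [70.3   0.14 -0.14]
[ 0.06326249  0.16832378 -0.01506585]
```

The moment about z is tiny, so the cap turns freely. Continuing to the end of the quarter turn.

Request:
send_rows(series=[{"fingers": 10,"tx": 0.02,"ty": 0,"tz": 0,"wx": 6,"wy": 0,"wz": 0},{"fingers": 10,"tx": 0.02,"ty": 0,"tz": 0,"wx": 12,"wy": 0,"wz": 0},{"fingers": 10,"tx": 0.02,"ty": 0,"tz": 0,"wx": 18,"wy": 0,"wz": 0},{"fingers": 10,"tx": 0.02,"ty": 0,"tz": 0,"wx": 24,"wy": 0,"wz": 0},{"fingers": 10,"tx": 0.02,"ty": 0,"tz": 0,"wx": 30,"wy": 0,"wz": 0},{"fingers": 10,"tx": 0.02,"ty": 0,"tz": 0,"wx": 36,"wy": 0,"wz": 0},{"fingers": 10,"tx": 0.02,"ty": 0,"tz": 0,"wx": 42,"wy": 0,"wz": 0},{"fingers": 10,"tx": 0.02,"ty": 0,"tz": 0,"wx": 48,"wy": 0,"wz": 0},{"fingers": 10,"tx": 0.02,"ty": 0,"tz": 0,"wx": 54,"wy": 0,"wz": 0},{"fingers": 10,"tx": 0.02,"ty": 0,"tz": 0,"wx": 60,"wy": 0,"wz": 0},{"fingers": 10,"tx": 0.02,"ty": 0,"tz": 0,"wx": 65,"wy": 0,"wz": 0},{"fingers": 10,"tx": 0.02,"ty": 0,"tz": 0,"wx": 70,"wy": 0,"wz": 0},{"fingers": 10,"tx": 0.02,"ty": 0,"tz": 0,"wx": 70,"wy": 0,"wz": 0}])

```text
time: 6.28
tcp_pos: [475.7, 329.2, 122.8]
tool_rot: [0.062, 0.704, -0.059, 0.705]
wrist_force: [-0.3, 0.7, 6.8]
width: 14.9
```

Run:
```python
from h import *
goal([474,327,121.5],80)
print(bot.read_state()["torque"])
a=bot.capture("side")["frame"][200:384,20:260];b=bot.capture("top")["frame"][100:240,50:230]
a=cv2.resize(a,(480,368));b=cv2.resize(b,(320,249));o=np.zeros((368,800,3),np.uint8);o[:,:480]=a;o[:249,480:]=b
cv2.imwrite("pics/turned.png",o[:,:,::-1])
```

```text
q [ 0.604  0.412 -0.205  0.95   0.003  0.776] tcp [475.7 329.2 122.8] jaw 80.15 xax [ 0.002  0.004 -1.   ] F [-0.3  0.7  6.8] w 14.854376231547022 t 6.2833
goal jaw 80 t [ 0.051 -0.098 -0.052] w [ 0.15  0.04 -0.27]
[ 0.21143916  0.18248176 -0.0874154 ]
```

View pics/turned.png

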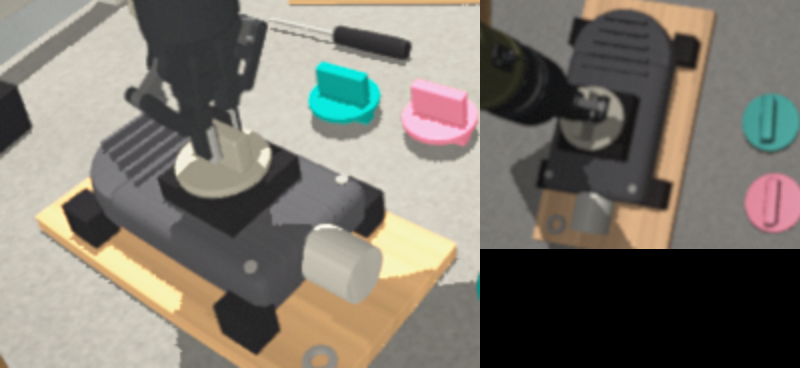

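The cap (flange at about (225,160), left panel) has turned, and its bar now lies along the lamp. I'll add a small extra turn toward the stop, ease up 2 mm, then open the fingers.

Request:
send_rows(series=[{"fingers": 10,"tx": 0,"ty": 0,"tz": 0,"wx": 3,"wy": 0,"wz": 0},{"fingers": 10,"tx": 0,"ty": 0,"tz": 0,"wx": 3,"wy": 0,"wz": 0},{"fingers": 10,"tx": 0,"ty": 0,"tz": 0,"wx": 3,"wy": 0,"wz": 0}])

```text
time: 6.63
tcp_pos: [475.7, 329.3, 123.2]
tool_rot: [0.08, 0.702, -0.076, 0.703]
wrist_force: [-0.3, 0.8, 7.1]
width: 14.9
```

Run:
```python
from h import *
goal([474,327,121.5],80)
print(bot.read_state()["torque"])
```

```text
q [ 0.604  0.411 -0.205  0.95   0.003  0.825] tcp [475.7 329.3 123.2] jaw 77.31 xax [ 0.002  0.005 -1.   ] F [-0.3  0.8  7.1] w 14.943434124819069 t 6.6333
goal jaw 80 t [ 0.067 -0.107 -0.046] w [-2.69  0.05 -0.3 ]
[-0.02373015  0.2048035  -0.03370104]
```

Request:
send_rows(series=[{"fingers": 10,"tx": -0.04,"ty": 0,"tz": 0,"wx": 0,"wy": 0,"wz": 0},{"fingers": 10,"tx": -0.08,"ty": 0,"tz": 0,"wx": 0,"wy": 0,"wz": 0},{"fingers": 10,"tx": -0.08,"ty": 0,"tz": 0,"wx": 0,"wy": 0,"wz": 0}])

```text
time: 6.88
tcp_pos: [475.6, 329.3, 124.7]
tool_rot: [0.08, 0.702, -0.076, 0.703]
wrist_force: [-1.0, 2.1, 2.1]
width: 15.3
```

Run:
```python
from h import *
goal([474,327,121.5],80)
print(bot.read_state()["torque"])
```

```text
q [ 0.604  0.41  -0.202  0.954  0.003  0.825] tcp [475.6 329.3 124.7] jaw 77.31 xax [ 0.002  0.005 -1.   ] F [-1.   2.1  2.1] w 15.252003110749774 t 6.8833
goal jaw 80 t [ 0.126 -0.106 -0.042] w [-2.69  0.03 -0.29]
[ 0.13776434 -0.22000039 -0.0233901 ]
```

The upward force fell from 7 N to 2 N over 1.5 mm, so the lock now carries the spring. Releasing and retreating.

Request:
send_rows(series=[{"fingers": 40,"tx": 0,"ty": 0,"tz": 0,"wx": 0,"wy": 0,"wz": 0},{"fingers": 50,"tx": 0,"ty": 0,"tz": 0,"wx": 0,"wy": 0,"wz": 0},{"fingers": 50,"tx": 0,"ty": 0,"tz": 0,"wx": 0,"wy": 0,"wz": 0},{"fingers": 50,"tx": 0,"ty": 0,"tz": 0,"wx": 0,"wy": 0,"wz": 0},{"fingers": 50,"tx": -0.5,"ty": 0,"tz": 0,"wx": 0,"wy": 0,"wz": 0},{"fingers": 50,"tx": -1.2,"ty": 0,"tz": 0,"wx": 0,"wy": 0,"wz": 0},{"fingers": 50,"tx": -2,"ty": 0,"tz": 0,"wx": 0,"wy": 0,"wz": 0},{"fingers": 50,"tx": -3,"ty": 0,"tz": 0,"wx": 0,"wy": 0,"wz": 0},{"fingers": 50,"tx": -4,"ty": 0,"tz": 0,"wx": 0,"wy": 0,"wz": 0},{"fingers": 50,"tx": -4,"ty": 4,"tz": 0,"wx": 0,"wy": 0,"wz": 0},{"fingers": 50,"tx": -4,"ty": -4,"tz": 0,"wx": 0,"wy": 0,"wz": 0},{"fingers": 50,"tx": -4,"ty": -8,"tz": 0,"wx": 0,"wy": 0,"wz": 0},{"fingers": 50,"tx": -4,"ty": -8,"tz": 0,"wx": 0,"wy": 0,"wz": 0},{"fingers": 50,"tx": -4,"ty": -8,"tz": 0,"wx": 0,"wy": 0,"wz": 0},{"fingers": 50,"tx": -4,"ty": -8,"tz": 0,"wx": 0,"wy": 0,"wz": 0},{"fingers": 50,"tx": -4,"ty": -8,"tz": 0,"wx": 0,"wy": 0,"wz": 0},{"fingers": 50,"tx": -4,"ty": -8,"tz": 0,"wx": 0,"wy": 0,"wz": 0}])

```text
time: 8.3
tcp_pos: [428.6, 128.7, 223.5]
tool_rot: [0.081, 0.703, -0.08, 0.702]
wrist_force: [-0.3, -0.6, -0.9]
width: 49.8
```

Run:
```python
from h import *
goal([474,327,121.5],80)
c=bot.capture("top");v0,v1,u0,u1=110,230,80,150
V,U=np.mgrid[v0:v1,u0:u1];P=np.array([world(c,u,v) for u,v in zip(U.ravel(),V.ravel())])
px=c["frame"][V,U].reshape(-1,3).astype(int);g=(px.min(1)>100)&(px.max(1)-px.min(1)<45)&(np.hypot(P[:,0]-475,P[:,1]-327)<50)
for lo,hi in((140,170),(100,130)):
    s=g&(P[:,2]>lo)&(P[:,2]<hi);print(s.sum(),cv2.minAreaRect(P[s][:,:2].astype(np.float32)),np.median(P[s][:,2]))
a=bot.capture("side")["frame"][200:384,20:260];b=c["frame"][100:240,50:230]
a=cv2.resize(a,(480,368));b=cv2.resize(b,(320,249));o=np.zeros((368,800,3),np.uint8);o[:,:480]=a;o[:249,480:]=b
cv2.imwrite("pics/end.png",o[:,:,::-1])
```

```text
q [ 0.291  0.132 -0.324  1.115  0.002  0.517] tcp [428.6 128.7 223.5] jaw 77.0 xax [-0.001  0.001 -1.   ] F [-0.3 -0.6 -0.9] w 49.82554243675841 t 8.3
goal jaw 80 t [ 4.088  8.132 -0.009] w [-3.   -0.08 -0.07]
0 ((0.0, 0.0), (0.0, 0.0), 0.0) nan
0 ((0.0, 0.0), (0.0, 0.0), 0.0) nan
  return _methods._mean(a, axis=axis, dtype=dtype,
  ret = ret.dtype.type(ret / rcount)
```

View pics/end.png

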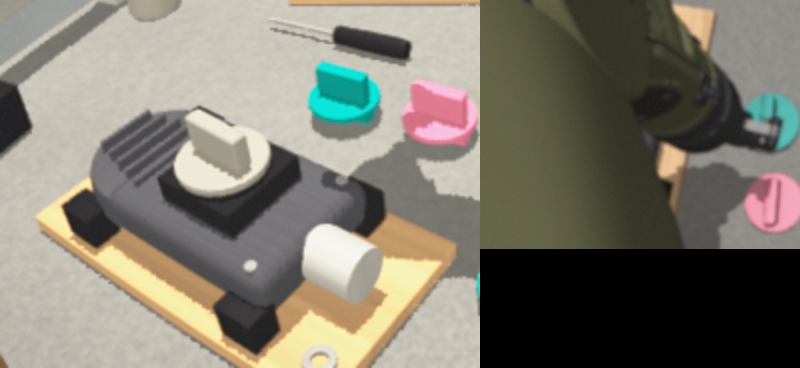

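The cap sits low at (222,160) with its bar along the lamp, and the gripper is clear of it. The arm blocks the top view, so I'll measure from the side camera.

Run:
```python
from h import *
c=bot.capture("side");V,U=np.mgrid[240:310,90:175]
P=np.array([world(c,u,v) for u,v in zip(U.ravel(),V.ravel())])
px=c["frame"][V,U].reshape(-1,3).astype(int);g=(px.min(1)>100)&(np.hypot(P[:,0]-475,P[:,1]-327)<50)
for lo,hi in((146,170),(112,122)):
    s=g&(P[:,2]>lo)&(P[:,2]<hi);print(s.sum(),cv2.minAreaRect(P[s][:,:2].astype(np.float32)),np.median(P[s][:,2]),np.percentile(P[s][:,2],98))
```

```text
263 ((475.28009033203125, 328.7420959472656), (16.706462860107422, 61.018280029296875), 77.79374694824219) 150.15472783749726 151.6371683713148
862 ((472.3915100097656, 330.8369445800781), (79.76368713378906, 74.67658996582031), 49.14726257324219) 116.6544184265041 120.94142906503308
```

```bash
python3 -c "
from station import bot
print(bot.sign_off())"
```

```text
the job is handed in; nothing more can be done
None
```

I gripped the loose cap's bar on the left lamp and pushed it down about 11 mm. Held down, I turned it about 93° clockwise, eased it up until the lock took the spring (upward force fell from 7 N to 2 N), then released it and moved clear. The job was handed in at about 8.5 s on the robot's clock.

The last checks, from the side camera's depth image, all fit a locked cap:

| Check | Measured | Required |
|---|---|---|
| Bar angle to the lamp | about 2° | under 20° |
| Bar top height | 150–151 mm, so its centre is about 133–134 mm up | centre under 139 mm |
| Flange top height | 116.7 mm | about 117 mm expected |
| Bar centre | (475, 329) mm, about 2 mm from where the cap stood in its socket at the start | within 12 mm of the socket axis |

- **Clear of everything:** The gripper was free of the cap, with wrist force near zero.
- **Cap tilt:** I didn't measure it separately; it looked upright in the last picture.
- **Top camera:** My last check with it gave nothing because the arm blocked its view, so the final figures rest on the side camera alone.

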